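Put the paint markers away flat in their colour trays

TASK

Fabric paint markers must be stored lying down. Pull the red marker and the blue marker up out of the metal stand and lay each one flat on the floor of the tray of its own colour; set them down, do not drop them from a height. Leave the green marker standing in its tube, the stand upright where it is, and do not disturb the mug, the tape roll or the ink jar.

Things in the scene. Friction and masses are not known exactly. Their poses are not given: they have to be found in the camera images.
- stand: Loose metal stand, 0.8 kg: base plate 60 (x) by 175 (y) by 8 mm with three upright open tubes in a row along its y, at y = -55, 0, +55 mm; tubes 34 mm outside, 28 mm inside diameter, rim 93 mm and inner floor 12 mm above the bench. Origin at the centre of the underside, z up. Which marker is in which tube varies.
- red_marker: Round marker, 140 mm long, 30 g: the upper 55 mm is a red cap 20 mm in diameter, the rest a white barrel 18 mm in diameter with a red band near the foot. Origin at mid length; +z along its axis to the cap (foot at -70 mm, cap top at +70 mm). Starts loose in a tube of the stand, cap up, cap top 152 mm above the bench, 59 mm above the tube's rim.
- blue_marker: Round marker, 140 mm long, 30 g: the upper 55 mm is a blue cap 20 mm in diameter, the rest a white barrel 18 mm in diameter with a blue band near the foot. Origin at mid length; +z along its axis to the cap (foot at -70 mm, cap top at +70 mm). Starts loose in a tube of the stand, cap up, cap top 152 mm above the bench, 59 mm above the tube's rim.
- green_marker: Round marker, 140 mm long, 30 g: the upper 55 mm is a green cap 20 mm in diameter, the rest a white barrel 18 mm in diameter with a green band near the foot. Origin at mid length; +z along its axis to the cap (foot at -70 mm, cap top at +70 mm). Starts loose in a tube of the stand, cap up, cap top 152 mm above the bench, 59 mm above the tube's rim. It stays there.
- red_tray: Open flat red tray fixed to the bench, outside 210 mm (its x) by 130 mm (its y) by 28 mm high, walls and floor 4 mm thick. Origin at the centre of its underside, z up.
- blue_tray: Open flat blue tray fixed to the bench, outside 210 mm (its x) by 130 mm (its y) by 28 mm high, walls and floor 4 mm thick. Origin at the centre of its underside, z up.
- mug: White ceramic mug, 80 mm in diameter, 95 mm high, handle on its +y side. Origin at the centre of the underside. Bystander.
- tape: Flat-lying orange roll of tape, 90 mm outside diameter, 25 mm high. Origin at the centre of the underside. Bystander.
- jar: Small amber ink jar with a black cap, 52 mm in diameter, 55 mm high. Origin at the centre of the underside. Bystander.
Mind the look-alikes: they are no part of the job. What is shaped like the green_marker but brown is not meant.

How it is judged:
At the end, for the whole second after the job is handed in: Red and blue marker each lie at rest, level within 7 degrees, on the floor of the tray of their colour (centre at most 21 mm above its underside); stand upright and green marker standing in its tube, each within 30 mm of its start; mug, tape and jar within 30 mm of theirs (z of red_marker in the frame of red_tray between 0.004 and 0.021 m and x of red_marker in the frame of red_tray between -0.09 and 0.09 m and y of red_marker in the frame of red_tray between -0.06 and 0.06 m and angle between red_marker's own z axis and vertical between 1.45 and 1.69 rad and linear speed of each of red_marker, blue_marker below 0.03 m/s and z of blue_marker in the frame of blue_tray between 0.004 and 0.021 m and x of blue_marker in the frame of blue_tray between -0.09 and 0.09 m and y of blue_marker in the frame of blue_tray between -0.06 and 0.06 m and angle between blue_marker's own z axis and vertical between 1.45 and 1.69 rad and angle between stand's own z axis and vertical below 0.05 rad and distance of each of stand, green_marker, mug, tape, jar from where it was at the start of the episode below 0.03 m and angle between green_marker's own z axis and vertical below 0.2 rad and z of green_marker in the frame of stand below 0.09 m and horizontal distance between green_marker and stand below 0.075 m); the robot touches nothing.
It fails at once if the stand is tipped by more than about 14 degrees or shifted by more than 40 mm (angle between stand's own z axis and vertical above 0.25 rad or distance of stand from where it was at the start of the episode above 0.04 m).
It fails at once if the green marker is pulled out of its tube (raised more than 50 mm) (height (world z) of green_marker above 0.132 m).
It fails at once if the mug, the tape roll or the ink jar is pushed more than 30 mm or tipped over (distance of any of mug, tape, jar from where it was at the start of the episode above 0.03 m or angle between any of mug, tape, jar's own z axis and vertical above 0.5 rad).
It fails at once if a marker is dropped from a height or flung (it moves faster than 1.5 m/s) (linear speed of any of red_marker, blue_marker above 1.5 m/s).
It also fails if it takes over 64 s, if anything falls off the work surface, if the arm or the gripper's body presses on something with over 40 N, if the wrist force passes 120 N, or if a joint passes its speed limit or range.

ROBOT

A 6-joint arm with a two-finger parallel gripper is mounted at the origin on the work surface. World frame = base frame: x ahead of the robot, y to its left, z up, the work surface at z = 0. Lengths are in m, angles in rad, forces in N, time in s.
With the tool pointing down it reaches from about 0.375 to 0.9 m from the base axis. Payload 3.1 kg.
Tool frame: the origin (TCP) lies at the very end of the fingers, on their centre line; the grasp point (between the pads) lies behind it (robot.tcp_to_grasp is the y of the grasp point in the tool frame, in m); y points along the fingers, z is the direction in which the jaws open and shut, and the axes are right-handed (so a half turn about y gives the same grasp; the last joint's range is limited). The gripper opens to 87 mm and grips with 3 to 60 N. Pads are 19 mm wide; open, the fingers measure 117 mm over their backs; the gripper's body (75 mm by 190 mm) begins 51 mm behind the grasp point.
Start: joints at [-1.345, 0.527, 1.433, -0, 1.181, -0.178], TCP at [0.246, -0.575, 0.223] pointing down, gripper open.
Joint ranges: [-3.08, 3.08], [-0.75, 2.2], [0.22, 2.44], [-1.43, 4.57], [0, 2.65], [-2.85, 2.85]. Speed limits (rad/s): [2.79, 2.79, 3.14, 3.14, 3.14, 3.14].

INTERFACE

Orientations are given as a unit quaternion [x, y, z, w].
In Python, from rig import robot, optics gives the robot as it stands. The module is installed in compiled form; this text tells all that it offers.
- The arm moves only by the tool carry_out, never from a script. Its argument "series" is a list of rows, each a list of 5 numbers: the shift along the tool's x, y, z in mm, then the turn about the tool's y in rad, then the closure, from 0 (fully open) to 1 (shut). A call has 1 to 12 rows; each row shifts and turns the pose as measured when the row begins, along the tool's axes as they then stand; what a row does not reach is not made up. A row lasts 1/8 s, in which the tool goes at most 62.5 mm and 10.7 degrees, less where a joint would pass 70% of its speed; a pose out of reach is approached as far as the arm can. A call is refused whole if a number of a shift passes 62.5 or a number of a turn 0.188, either way. A call with a gripper value outside its range is refused whole. The fingers move at their own pace and stop on an object; "squeeze" is the grip in N (left out, the last holds). Time passes only in rows, so rows that do not move let the fingers close. It gives the time, the measured TCP pose, the force and the opening at its end, in the units of the state.
- robot.get_obs(): the state, without advancing time (a new reading comes with each control period).
- optics.camera(name): name is "scene" or "side" or "wrist"; returns (picture, depth): 384x512x3 uint8, red, green, blue; 384x512 float32, m along the optical axis (not along the pixel's ray), 0 where there is no reading.
- optics.get_calibration(name): a dict with "K" (3x3 intrinsics, pixels), "eye" and "orientation" of the camera in the world. Camera axes: x right, y up, looking along -z (the intrinsics and any distortion apply to the point x, -y, -z); pixel columns grow to the right and rows downward; lengths in m; the calibration is good to about 2 mm. A picture is of the moment at which its call begins: read the wrist's pose just before it. get_calibration takes no time and is no camera call; for the wrist camera it gives the pose at the moment of the call.
- robot.hand_in(): hands the job in, once; it reports no verdict.
Trained networks look in the newest picture that a camera, given by its name, has taken for a name from the list of things; names that differ only in an ending like _2 or _b are one class to them, and where a whole thing is asked for, a point or a joint stands for the part that bears it (a point fixed in the world has none). Each returns a list of dicts, best first, with "p" (0 to 1); they miss things now and then, are a little off and sometimes report something else, mostly with a low value. They report only what shows in the picture. A call takes as long as a camera call. They do not tell look-alikes from the thing itself.
- optics.boxes_of(camera, name): "box" ([left, top, width, height] as shares, 0 to 1, of the picture: columns of its width, rows of its height, round what is visible of it).
The state is a dict: "time": time; "q": joint angles; "joint_velocities": joint speeds; "joint_torque": joint torques, N m; "position": TCP position; "tool_rot": TCP orientation; "ft_force": force on the tool from outside, world axes, zero at the start; "moment": the same for the moment, N m; "grip_width": finger opening in m.
Only numpy, scipy, OpenCV 4.12 (cv2) and the standard library are available. Lean on these libraries where they do the work, as an engineer would, in place of code of your own. Each camera call takes 0.05 s, during which the arm holds its last target.

## Working session

There is one attempt and no reset: what is moved stays moved. The work goes in short steps, Python scripts to look and compute and a tool call to move; the robot and the scene stay as the last step left them, time stands still between calls to the robot, and variables do not carry over. Pictures are saved under pics/ and viewed, and the job is handed in when it is done.

Besides the shell and the picture viewer there is one more tool, called as name([rows], argument=value, ...), one row to a line, values as JSON. carry_out: Moves the arm, as the interface text tells. Its arguments: {"type":"object","properties":{"series":{"type":"array"},"squeeze":{"type":"number"}},"required":["series"]}

```bash
mkdir -p pics
python3 - <<'E'
from rig import robot, optics
import cv2,numpy as np
o=robot.get_obs()
for k,v in o.items(): print(k,np.round(v,4))
print(robot.tcp_to_grasp)
for n in ("scene","side","wrist"):
    p,d=optics.camera(n)
    cv2.imwrite(f"pics/{n}0.png",cv2.cvtColor(p,cv2.COLOR_RGB2BGR)); np.save(f"pics/{n}0.npy",d)
    c=optics.get_calibration(n); print(n,{k:np.round(v,4).tolist() for k,v in c.items()})
E
```

```text
time 0.0
q [-1.3455  0.5285  1.4339 -0.      1.1814 -0.1785]
joint_velocities [ 0.0003 -0.0013  0.0001 -0.0011  0.001  -0.0006]
joint_torque [ 2.00000e-04 -4.40038e+01 -1.76593e+01  6.33000e-02  5.81000e-02
 -2.00000e-04]
position [ 0.2454 -0.574   0.2216]
tool_rot [-0.1418  0.6935 -0.692   0.1418]
ft_force [-0.2265 -0.2237  0.076 ]
moment [0.0236 0.0469 0.0083]
grip_width 0.087
-0.0187
scene {'K': [[483.4723, 0.0, 258.8206], [0.0, 483.4723, 188.3842], [0.0, 0.0, 1.0]], 'eye': [1.0475, 0.5343, 1.1939], 'orientation': [0.1025, 0.2708, 0.8883, 0.3564]}
side {'K': [[421.5878, 0.0, 253.6034], [0.0, 421.5878, 189.9273], [0.0, 0.0, 1.0]], 'eye': [0.4265, 0.701, 0.6135], 'orientation': [-0.0379, 0.446, 0.8885, -0.1008]}
wrist {'K': [[323.028, 0.0, 255.3921], [0.0, 323.028, 191.6003], [0.0, 0.0, 1.0]], 'eye': [0.3074, -0.5478, 0.3841], 'orientation': [-0.1024, 0.0689, -0.5463, 0.8285]}
```

View pics/scene0.png

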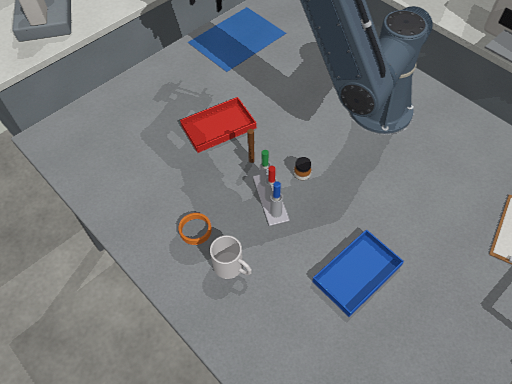

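View pics/side0.png

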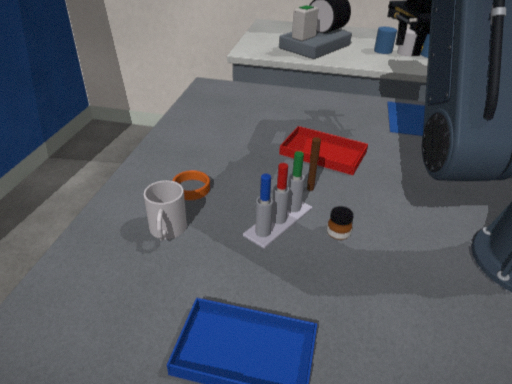

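View pics/wrist0.png

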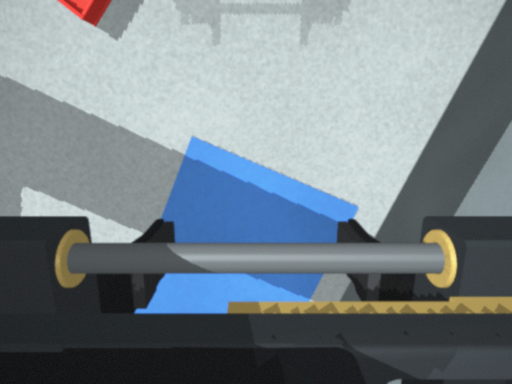

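The scene view shows the stand at about (270,195) with blue, red and green markers at (277,190), (271,173) and (265,157). The brown look-alike is at (251,147), next to the red tray. The jar is at (303,167), the mug at (227,257), the tape at (194,228), the red tray at (218,124) and the blue tray at (358,272). The blue patch at (237,38) is flat, so it is not a tray. Next I'll work out positions.

```bash
cat > h.py <<'E'
import numpy as np, cv2
from scipy.spatial.transform import Rotation as R
from rig import robot, optics
def world(d,c):
    K=c["K"]; v,u=np.mgrid[0:d.shape[0],0:d.shape[1]]
    P=np.stack([(u-K[0][2])/K[0][0]*d,-(v-K[1][2])/K[1][1]*d,-d],-1)
    return P@R.from_quat(c["orientation"]).as_matrix().T+np.array(c["eye"])
def hsvmask(p,lo,hi):
    return cv2.inRange(cv2.cvtColor(p,cv2.COLOR_RGB2HSV),np.array(lo),np.array(hi))>0
E
cat > loc.py <<'E'
from h import *
import sys
rng={"red":[(0,150,60),(6,255,255)],"blue":[(105,150,40),(125,255,255)],"green":[(50,120,30),(75,255,255)],"orange":[(8,150,120),(20,255,255)],"brown":[(5,120,20),(15,255,119)]}
for n in ("scene","side"):
    d=np.load(f"pics/{n}0.npy"); p=cv2.cvtColor(cv2.imread(f"pics/{n}0.png"),cv2.COLOR_BGR2RGB)
    W=world(d,optics.get_calibration(n))
    for k,(lo,hi) in rng.items():
        m=hsvmask(p,lo,hi).astype(np.uint8)
        if k=="red": m|=hsvmask(p,(174,150,60),(180,255,255)).astype(np.uint8)
        nn,l,s,_=cv2.connectedComponentsWithStats(m)
        for i in range(1,nn):
            if s[i,4]<25: continue
            q=W[(l==i)&(d>0)]
            if len(q)<10: continue
            a=np.percentile(q,[2,50,98],axis=0)
            print(n,k,"px",s[i].tolist(),"min",a[0].round(3),"med",a[1].round(3),"max",a[2].round(3), cv2.minAreaRect((q[:,:2]*1000).astype(np.float32)) if s[i,4]>600 else "")
E
python3 loc.py
python3 - <<'E'
from h import *
p,d=optics.camera("scene"); 
for n in ["stand","red_marker","blue_marker","green_marker","red_tray","blue_tray","mug","tape","jar"]:
    for r in optics.boxes_of("scene",n)[:3]: print(n,round(r["p"],2),(np.array(r["box"])*[512,384,512,384]).round())
E
```

```text
scene red px [180, 97, 76, 56, 2359] min [ 0.332 -0.398 -0.002] med [ 0.438 -0.323  0.005] max [ 0.546 -0.236  0.03 ] ((443.91094970703125, -273.6776123046875), (243.8482208251953, 224.4825897216797), 75.24403381347656)
scene red px [269, 166, 6, 16, 93] min [ 0.504 -0.007  0.102] med [0.513 0.005 0.138] max [0.52  0.009 0.155] 
scene blue px [188, 8, 98, 63, 3065] min [-0.042 -0.705 -0.005] med [ 0.108 -0.596  0.002] max [ 0.244 -0.495  0.008] ((99.73297119140625, -599.8662109375), (226.23451232910156, 304.64825439453125), 89.74309539794922)
scene blue px [273, 182, 7, 16, 94] min [0.528 0.039 0.099] med [0.54  0.051 0.137] max [0.545 0.056 0.154] 
scene blue px [313, 230, 90, 87, 3934] min [ 0.406  0.262 -0.002] med [0.508 0.324 0.004] max [0.613 0.389 0.028] ((509.2887878417969, 325.00311279296875), (129.78945922851562, 213.0466766357422), 88.49815368652344)
scene green px [262, 150, 6, 16, 88] min [ 0.477 -0.059  0.103] med [ 0.488 -0.048  0.14 ] max [ 0.495 -0.042  0.152] 
scene orange px [298, 169, 13, 7, 37] min [0.369 0.006 0.023] med [0.387 0.019 0.029] max [0.401 0.025 0.03
[... 2007 characters left out ...]
-0.086  0.012] max [ 0.774 -0.071  0.023] 
side brown px [184, 181, 26, 19, 200] min [ 0.692 -0.078  0.001] med [ 0.713 -0.034  0.012] max [ 0.737 -0.026  0.025] 
side brown px [329, 219, 23, 14, 188] min [0.355 0.004 0.02 ] med [0.379 0.019 0.029] max [0.4   0.026 0.039] 
stand 0.92 [254. 169.  34.  56.]
red_marker 0.63 [266. 165.  10.  19.]
blue_marker 0.72 [274. 180.   3.  20.]
blue_marker 0.22 [296. 159.  14.  20.]
green_marker 0.64 [245. 130.   8.  32.]
green_marker 0.56 [261. 153.   7.  18.]
red_tray 0.62 [182.  96.  73.  55.]
blue_tray 0.71 [314. 228.  90.  86.]
mug 0.64 [211. 237.  39.  44.]
tape 0.86 [180. 211.  28.  30.]
jar 0.68 [253. 167.  35.  58.]
jar 0.53 [295. 160.  18.  22.]
```

```bash
cat > loc2.py <<'E'
from h import *
from scipy.optimize import least_squares
from scipy.spatial import cKDTree
rng={"red":[(0,150,60),(4,255,255)],"blue":[(105,150,40),(125,255,255)],"green":[(50,120,30),(75,255,255)]}
A={}
for n in ("scene","side"):
    d=np.load(f"pics/{n}0.npy"); p=cv2.cvtColor(cv2.imread(f"pics/{n}0.png"),cv2.COLOR_BGR2RGB)
    W=world(d,optics.get_calibration(n))
    for k,(lo,hi) in rng.items():
        m=hsvmask(p,lo,hi)&(d>0)
        if k=="red": m|=hsvmask(p,(174,150,60),(180,255,255))&(d>0)
        A[n,k]=W[m]
m0={"red":(.51,0),"blue":(.535,.047),"green":(.484,-.05)}
for k in rng:
    for n in ("scene","side"):
        q=A[n,k]; q=q[(np.hypot(*(q[:,:2]-m0[k]).T)<.022)&(q[:,2]>.102)&(q[:,2]<.147)]
        f=lambda c:np.hypot(q[:,0]-c[0],q[:,1]-c[1])-.010
        r=least_squares(f,m0[k],loss="soft_l1",f_scale=.002); print(k,n,len(q),r.x.round(4),np.abs(r.fun).mean().round(4))
for k,c in (("red",(.44,-.315)),("blue",(.51,.325))):
    for n in ("scene","side"):
        q=A[n,k]; q=q[(np.hypot(*(q[:,:2]-c).T)<.14)&(q[:,2]>-.01)&(q[:,2]<.036)]
        t=cKDTree(q); q=q[[len(x)>=6 for x in t.query_ball_point(q,.008)]]
        print(k,n,len(q),[cv2.minAreaRect((q[:,:2]*1000).astype(np.float32))])
        # wall tops
        w=q[q[:,2]>.022]; print("  tops",len(w),cv2.minAreaRect((w[:,:2]*1000).astype(np.float32)))
E
python3 loc2.py
```

```text
red scene 57 [ 0.509  -0.0016] 0.001
red side 163 [ 0.5092 -0.0008] 0.0009
blue scene 57 [0.5343 0.0446] 0.0009
blue side 167 [0.5354 0.0453] 0.0008
green scene 54 [ 0.484  -0.0538] 0.0014
green side 141 [ 0.4842 -0.0529] 0.0009
red scene 2176 [((439.07342529296875, -316.8353271484375), (136.7256317138672, 211.26919555664062), 74.90046691894531)]
  tops 264 ((439.30010986328125, -316.28973388671875), (135.7351837158203, 211.2960968017578), 75.31199645996094)
red side 2121 [((437.78387451171875, -315.8087158203125), (136.92288208007812, 209.28106689453125), 74.7970199584961)]
  tops 344 ((437.6445007324219, -315.3821716308594), (135.3805694580078, 208.91610717773438), 74.38456726074219)
blue scene 3832 [((509.337890625, 324.8497619628906), (129.76133728027344, 212.97996520996094), 88.62247467041016)]
  tops 418 ((508.9698486328125, 324.8591003417969), (129.7574920654297, 212.24681091308594), 88.62028503417969)
blue side 9969 [((508.0357666015625, 326.09197998046875), (131.2428741455078, 210.0569610595703), 88.74948120117188)]
  tops 1123 ((508.2520751953125, 326.07196044921875), (131.2052764892578, 209.2984161376953), 88.76870727539062)
```

```bash
cat >> h.py <<'E'
def st():
    o=robot.get_obs(); Rm=R.from_quat(o["tool_rot"]).as_matrix()
    return o,np.array(o["position"]),Rm
def to(target,yawz=None):
    """target TCP pos (world), yawz: desired heading (deg) of tool z (mod 180). prints tool-frame deltas"""
    o,p,Rm=st()
    d=Rm.T@(np.array(target)-p)*1000
    y=np.degrees(np.arctan2(Rm[1,2],Rm[0,2])); 
    print("t",round(o["time"],2),"pos",p.round(4),"tool x",Rm[:,0].round(3),"y",Rm[:,1].round(3),"z",Rm[:,2].round(3),"zyaw",round(y,1),"grip",round(o["grip_width"],4),"F",np.round(o["ft_force"],2))
    print("q",np.round(o["q"],3))
    print("shift mm",d.round(1))
    if yawz is not None:
        for k in (0,180):
            a=(yawz+k-y+180)%360-180
            t=-a*np.pi/180
            Rf=Rm@R.from_euler("y",t).as_matrix()
            print(" yaw change",round(a,1),"turn about y",round(t,3),"z->",np.degrees(np.arctan2(Rf[1,2],Rf[0,2])).round(1),"shift if turned first",(Rf.T@(np.array(target)-p)*1000).round(1))
E
python3 - <<'E'
from h import *
to((.509,-.001,.222),152.5)
E
```

```text
t 0.65 pos [ 0.2456 -0.5747  0.2226] tool x [-0.92  -0.393  0.   ] y [-0. -0. -1.] z [ 0.393 -0.92   0.   ] zyaw -66.9 grip 0.0871 F [ 0.2   0.11 -0.52]
q [-1.345  0.527  1.433 -0.     1.181 -0.179]
shift mm [-467.6    0.5 -424.1]
 yaw change -140.6 turn about y 2.455 z-> 152.5 shift if turned first [6.305e+02 5.000e-01 3.130e+01]
 yaw change 39.4 turn about y -0.687 z-> -27.5 shift if turned first [-6.305e+02  5.000e-01 -3.130e+01]
```

carry_out([
  [0,0,0,-0.172,0],
  [0,0,0,-0.172,0],
  [0,0,0,-0.172,0],
  [0,0,0,-0.172,0],
  [0,0,0,0,0],
])

```text
time: 1.27
position: [0.2456, -0.5747, 0.2228]
tool_rot: [0.373, -0.6, 0.601, -0.373]
ft_force: [-0.2, 0.1, -0.2]
grip_width: 0.087
```

carry_out([
  [-58,0,-3,0,0],
  [-58,0,-3,0,0],
  [-58,0,-3,0,0],
  [-58,0,-3,0,0],
  [-58,0,-3,0,0],
  [-58,0,-3,0,0],
  [-58,0,-3,0,0],
  [-58,0,-3,0,0],
  [-58,0,-3,0,0],
  [-58,0,-3,0,0],
])

```text
time: 2.52
position: [0.493, -0.0374, 0.2228]
tool_rot: [0.359, -0.604, 0.614, -0.361]
ft_force: [0.2, -1.0, -0.3]
grip_width: 0.087
```

Run:
```python
from h import *
to((.509,-.001,.222),152.5)
```

```text
t 2.52 pos [ 0.493  -0.0374  0.2228] tool x [-0.482 -0.876  0.004] y [ 0.01 -0.01 -1.  ] z [ 0.876 -0.482  0.013] zyaw -28.8 grip 0.087 F [ 0.21 -1.04 -0.28]
q [-0.298  0.348  1.76  -0.008  1.021  0.21 ]
shift mm [-39.6   0.6  -3.6]
 yaw change -178.7 turn about y 3.118 z-> 152.5 shift if turned first [39.6  0.6  2.7]
 yaw change 1.3 turn about y -0.023 z-> -27.5 shift if turned first [-39.6   0.6  -2.7]
```

carry_out([
  [-20,0,-1,0,0.3],
  [-15,0,-1,0,0.3],
  [0,0,0,0,0.3],
  [0,0,0,0,0.3],
])

```text
time: 3.02
position: [0.5096, -0.0017, 0.223]
tool_rot: [0.358, -0.604, 0.614, -0.361]
ft_force: [0.1, 0.1, 0.2]
grip_width: 0.0623
```

Run:
```python
from h import *
to((.509,-.001,.222),152.5)
p,d=optics.camera("wrist")
cv2.imwrite(f"pics/wrist1.png",cv2.cvtColor(p,cv2.COLOR_RGB2BGR)); np.save(f"pics/wrist1.npy",d)
c=optics.get_calibration("wrist"); W=world(d,c)
to((.509,-.001,.222),152.5)
for k,lo,hi,m0 in (("red",(0,150,60),(4,255,255),(.509,-.001)),("blue",(105,150,40),(125,255,255),(.535,.045)),("green",(50,120,30),(75,255,255),(.484,-.053))):
    m=hsvmask(p,lo,hi)&(d>0); q=W[m]; q=q[(np.hypot(*(q[:,:2]-m0).T)<.03)&(q[:,2]>.09)]
    if len(q): print(k,len(q),q.min(0).round(4),q.max(0).round(4), "top centre",q[q[:,2]>q[:,2].max()-.004].mean(0).round(4))
```

```text
t 3.02 pos [ 0.5096 -0.0017  0.223 ] tool x [-0.484 -0.875  0.004] y [ 0.011 -0.01  -1.   ] z [ 0.875 -0.484  0.015] zyaw -28.9 grip 0.0623 F [0.05 0.09 0.2 ]
q [-0.218  0.368  1.726 -0.009  1.035  0.291]
shift mm [-0.3  1.  -0.9]
 yaw change -178.6 turn about y 3.117 z-> 152.5 shift if turned first [0.3 1.  0.9]
 yaw change 1.4 turn about y -0.025 z-> -27.5 shift if turned first [-0.3  1.  -0.9]
t 3.08 pos [ 0.5096 -0.0018  0.2231] tool x [-0.484 -0.875  0.004] y [ 0.011 -0.01  -1.   ] z [ 0.875 -0.484  0.015] zyaw -28.9 grip 0.0619 F [ 0.05 -0.21  0.19]
q [-0.218  0.368  1.726 -0.009  1.035  0.291]
shift mm [-0.4  1.1 -1. ]
 yaw change -178.6 turn about y 3.116 z-> 152.5 shift if turned first [0.4 1.1 1. ]
 yaw change 1.4 turn about y -0.025 z-> -27.5 shift if turned first [-0.4  1.1 -1. ]
red 733 [ 0.4997 -0.0091  0.103 ] [0.5185 0.0099 0.1544] top centre [5.089e-01 4.000e-04 1.520e-01]
blue 559 [0.5258 0.0368 0.1187] [0.5439 0.0557 0.1542] top centre [0.5347 0.0463 0.1521]
green 209 [ 0.4753 -0.061   0.1013] [ 0.4933 -0.0419  0.1537] top centre [ 0.4814 -0.0568  0.152 ]
```

View pics/wrist1.png

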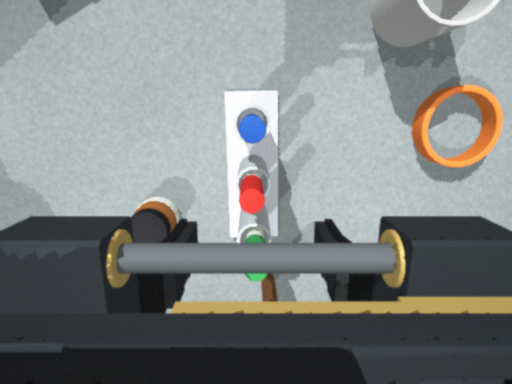

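The wrist view shows the three markers in a vertical line, aligned between the fingers: blue (252,128), red (252,195), green (255,260). The red cap top measures (0.509, 0.000, 0.152), matching the other cameras, so I'll descend and grip.

carry_out([
  [-1,35,-1,0,0.3],
  [0,40,0,0,0.3],
  [0,30,0,0,0.3],
  [0,1,0,0,0.3],
])

```text
time: 3.58
position: [0.5116, -0.0066, 0.1161]
tool_rot: [0.354, -0.604, 0.617, -0.359]
ft_force: [-0.1, 0.3, 0.9]
grip_width: 0.0606
```

Run:
```python
from h import *
to((.509,0.0,.116),152.5)
```

```text
t 3.58 pos [ 0.5116 -0.0066  0.1161] tool x [-0.492 -0.871  0.003] y [ 0.015 -0.012 -1.   ] z [ 0.871 -0.491  0.019] zyaw -29.4 grip 0.0606 F [-0.15  0.28  0.94]
q [-0.226  0.535  1.825 -0.012  0.763  0.296]
shift mm [-4.4 -0.  -5.5]
 yaw change -178.1 turn about y 3.108 z-> 152.5 shift if turned first [ 4.6 -0.   5.4]
 yaw change 1.9 turn about y -0.034 z-> -27.5 shift if turned first [-4.6 -0.  -5.4]
```

carry_out([
  [-4.5,0,-5.5,0,0.3],
  [0,0,0,0,0.3],
  [0,0,0,0,0.6],
  [0,0,0,0,0.9],
  [0,0,0,0,0.9],
  [0,0,0,0,0.9],
  [0,0,0,0,0.9],
], squeeze=6)

```text
time: 4.45
position: [0.5115, -0.0008, 0.1203]
tool_rot: [0.351, -0.602, 0.619, -0.361]
ft_force: [-0.9, 0.0, -0.6]
grip_width: 0.0197
```

Run:
```python
from h import *
to((.509,0.0,.270),152.5)
```

```text
t 4.45 pos [ 0.5115 -0.0008  0.1203] tool x [-0.493 -0.87   0.001] y [ 0.023 -0.014 -1.   ] z [ 0.87  -0.493  0.027] zyaw -29.5 grip 0.0197 F [-0.9   0.03 -0.6 ]
q [-0.215  0.525  1.829 -0.013  0.762  0.309]
shift mm [   0.6 -149.7    1.5]
 yaw change -178.0 turn about y 3.106 z-> 152.5 shift if turned first [  -0.7 -149.7   -1.5]
 yaw change 2.0 turn about y -0.035 z-> -27.5 shift if turned first [   0.7 -149.7    1.5]
```

carry_out([
  [0,-20,0,0,0.9],
  [0,-40,0,0,0.9],
  [0,-40,0,0,0.9],
  [0,-40,0,0,0.9],
  [0,-25,0,0,0.9],
  [0,0,0,0,0.9],
])

```text
time: 5.2
position: [0.5066, 0.0017, 0.2885]
tool_rot: [0.352, -0.604, 0.618, -0.359]
ft_force: [0.5, -0.3, -1.5]
grip_width: 0.0202
```

Run:
```python
from h import *
to((.505,-.334,.27),-105)
p,d=optics.camera("side"); cv2.imwrite("pics/side1.png",cv2.cvtColor(p,cv2.COLOR_RGB2BGR))
```

```text
t 5.2 pos [0.5066 0.0017 0.2885] tool x [-0.493 -0.87   0.002] y [ 0.019 -0.013 -1.   ] z [ 0.87  -0.493  0.023] zyaw -29.5 grip 0.0202 F [ 0.53 -0.28 -1.54]
q [-0.212  0.28   1.653 -0.009  1.188  0.307]
shift mm [292.8  22.9 163.6]
 yaw change -75.5 turn about y 1.317 z-> -105.0 shift if turned first [-84.9  22.9 324.5]
 yaw change 104.5 turn about y -1.825 z-> 75.0 shift if turned first [  84.9   22.9 -324.5]
```

View pics/side1.png

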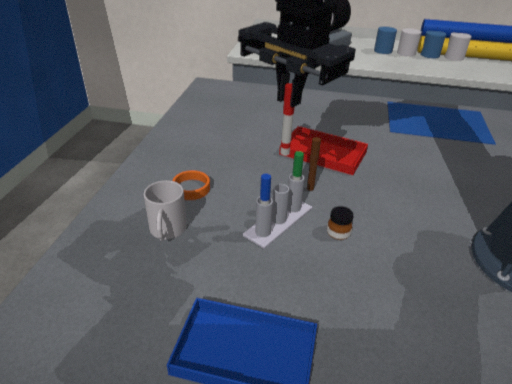

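The side view shows the red marker hanging from the gripper at (288,120). Blue and green are still in their tubes and the stand hasn't moved. I'll turn and carry it to the red tray.

carry_out([
  [0,-3,0,0.188,0.9],
  [0,0,0,0.188,0.9],
  [0,0,0,0.188,0.9],
  [0,0,0,0.188,0.9],
  [0,0,0,0.188,0.9],
  [0,0,0,0.188,0.9],
  [0,0,0,0.188,0.9],
  [0,0,0,0,0.9],
])

```text
time: 6.25
position: [0.4961, 0.0034, 0.2736]
tool_rot: [-0.087, -0.698, 0.704, 0.097]
ft_force: [1.2, -0.3, -0.1]
grip_width: 0.0196
```

carry_out([
  [-12,0,46,0,0.9],
  [-12,0,46,0,0.9],
  [-12,0,46,0,0.9],
  [-12,0,46,0,0.9],
  [-12,0,46,0,0.9],
  [-12,0,46,0,0.9],
  [0,0,0,0,0.9],
])

```text
time: 7.12
position: [0.4941, -0.288, 0.2651]
tool_rot: [-0.073, -0.702, 0.703, 0.092]
ft_force: [0.5, 0.6, -0.6]
grip_width: 0.0194
```

Run:
```python
from h import *
to((.508,-.3346,.25),-105)
```

```text
t 7.12 pos [ 0.4941 -0.288   0.2651] tool x [-0.972  0.232  0.028] y [-0.028  0.002 -1.   ] z [-0.232 -0.973  0.004] zyaw -103.4 grip 0.0194 F [ 0.46  0.55 -0.6 ]
q [-0.714  0.419  1.499 -0.017  1.246  1.097]
shift mm [-24.8  14.6  42. ]
 yaw change -1.6 turn about y 0.028 z-> -105.0 shift if turned first [-25.9  14.6  41.3]
 yaw change 178.4 turn about y -3.114 z-> 75.0 shift if turned first [ 25.9  14.6 -41.3]
```

carry_out([
  [-13,15,21,0.028,0.9],
  [-13,20,21,0,0.9],
  [0,30,0,0,0.9],
  [0,30,0,0,0.9],
  [0,0,0,0,0.9],
])

```text
time: 7.75
position: [0.5044, -0.3302, 0.1624]
tool_rot: [0.075, 0.704, -0.699, -0.1]
ft_force: [0.5, 0.2, -0.4]
grip_width: 0.02
```

Run:
```python
from h import *
to((.508,-.3346,.118),-105)
p,d=optics.camera("side"); cv2.imwrite("pics/side2.png",cv2.cvtColor(p,cv2.COLOR_RGB2BGR)[60:260,200:460].repeat(2,0).repeat(2,1))
p,d=optics.camera("scene"); cv2.imwrite("pics/scene2.png",cv2.cvtColor(p,cv2.COLOR_RGB2BGR)[50:250,130:390].repeat(2,0).repeat(2,1))
```

```text
t 7.75 pos [ 0.5044 -0.3302  0.1624] tool x [-0.968  0.247  0.036] y [-0.034  0.011 -0.999] z [-0.247 -0.969 -0.003] zyaw -104.3 grip 0.02 F [ 0.46  0.18 -0.4 ]
q [-0.757  0.584  1.52  -0.017  1.071  1.072]
shift mm [-6.2 44.2  3.5]
 yaw change -0.7 turn about y 0.012 z-> -105.0 shift if turned first [-6.2 44.2  3.5]
 yaw change 179.3 turn about y -3.129 z-> 75.0 shift if turned first [ 6.2 44.2 -3.5]
```

View pics/side2.png

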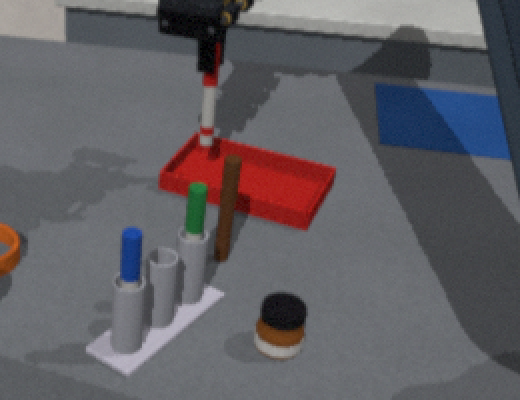

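View pics/scene2.png

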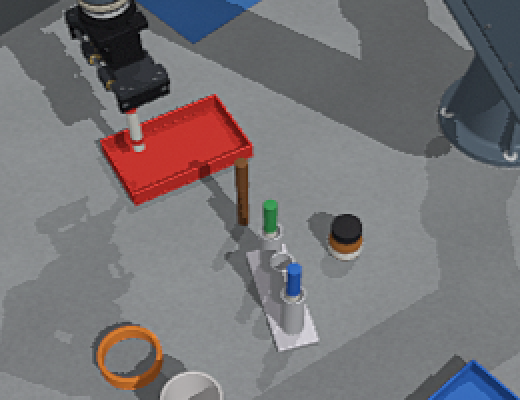

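carry_out([
  [-6,20,3,0,0.9],
  [0,15,0,0,0.9],
  [0,6,0,0,0.9],
  [0,4,0,0,0.9],
])

```text
time: 8.35
position: [0.5123, -0.3372, 0.1202]
tool_rot: [-0.079, -0.701, 0.702, 0.096]
ft_force: [0.1, 0.6, 0.0]
grip_width: 0.0194
```

Run:
```python
from h import *
to((.508,-.3346,.112),-105)
```

```text
t 8.35 pos [ 0.5123 -0.3372  0.1202] tool x [-0.969  0.245  0.025] y [-0.025  0.003 -1.   ] z [-0.245 -0.969  0.004] zyaw -104.2 grip 0.0194 F [0.06 0.61 0.02]
q [-0.756  0.647  1.534 -0.018  0.981  1.073]
shift mm [ 4.6  8.3 -1.5]
 yaw change -0.8 turn about y 0.014 z-> -105.0 shift if turned first [ 4.6  8.3 -1.4]
 yaw change 179.2 turn about y -3.128 z-> 75.0 shift if turned first [-4.6  8.3  1.4]
```

carry_out([
  [2,6,0,0,0.9],
  [0,4,0,0,0.9],
  [0,2,0,0,0.9],
], squeeze=4)

```text
time: 8.72
position: [0.5109, -0.3375, 0.1094]
tool_rot: [-0.08, -0.701, 0.702, 0.095]
ft_force: [-0.9, 0.4, 6.2]
grip_width: 0.0201
```

Run:
```python
from h import *
to((.508,-.3346,.112),-105)
```

```text
t 8.72 pos [ 0.5109 -0.3375  0.1094] tool x [-0.969  0.246  0.022] y [-0.022  0.001 -1.   ] z [-0.246 -0.969  0.005] zyaw -104.2 grip 0.0201 F [-0.93  0.44  6.23]
q [-0.758  0.659  1.546 -0.018  0.953  1.071]
shift mm [ 3.6 -2.5 -2. ]
 yaw change -0.8 turn about y 0.014 z-> -105.0 shift if turned first [ 3.6 -2.5 -2. ]
 yaw change 179.2 turn about y -3.128 z-> 75.0 shift if turned first [-3.6 -2.5  2. ]
```

carry_out([
  [9,0.5,0,0,0.9],
  [9,0.5,0,0,0.9],
  [9,1.5,0,0,0.9],
  [9,2,0,0,0.9],
], squeeze=3)

```text
time: 9.22
position: [0.4744, -0.3285, 0.1065]
tool_rot: [-0.08, -0.7, 0.703, 0.095]
ft_force: [0.6, 0.1, 1.8]
grip_width: 0.0198
```

Run:
```python
from h import *
to((.508,-.3346,.112),-105)
p,d=optics.camera("side"); cv2.imwrite("pics/side3.png",cv2.cvtColor(p,cv2.COLOR_RGB2BGR)[60:260,200:460].repeat(2,0).repeat(2,1))
```

```text
t 9.22 pos [ 0.4744 -0.3285  0.1065] tool x [-0.969  0.245  0.02 ] y [-0.02  -0.001 -1.   ] z [-0.245 -0.969  0.006] zyaw -104.2 grip 0.0198 F [0.62 0.11 1.82]
q [-0.791  0.626  1.643 -0.02   0.887  1.04 ]
shift mm [-34.   -6.2  -2.3]
 yaw change -0.8 turn about y 0.014 z-> -105.0 shift if turned first [-34.   -6.2  -2.8]
 yaw change 179.2 turn about y -3.128 z-> 75.0 shift if turned first [34.  -6.2  2.8]
```

View pics/side3.png

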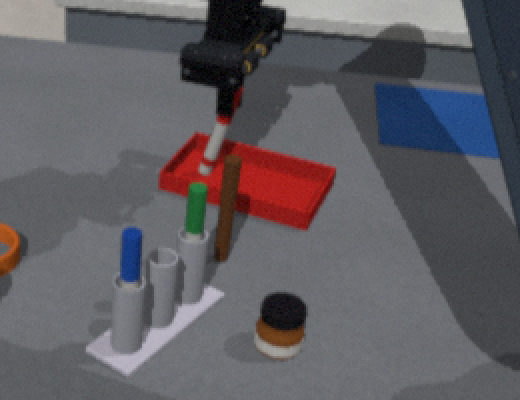

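It works: the red marker leans about 17° with its foot on the tray floor at (205,168) in this enlarged crop. I'll continue the arc.

carry_out([
  [7,2.3,0,0,0.9],
  [7,2.8,0,0,0.9],
  [8,3.7,0,0,0.9],
  [8,4.2,0,0,0.9],
  [7.5,4.7,0,0,0.9],
  [7.5,5.5,0,0,0.9],
])

```text
time: 10.02
position: [0.4251, -0.3153, 0.0818]
tool_rot: [-0.079, -0.701, 0.702, 0.096]
ft_force: [0.3, 0.1, -0.1]
grip_width: 0.0197
```

Run:
```python
from h import *
to((.5109,-.3375,.1094),-105)
p,d=optics.camera("side"); cv2.imwrite("pics/side4.png",cv2.cvtColor(p,cv2.COLOR_RGB2BGR)[60:260,200:460].repeat(2,0).repeat(2,1))
```

```text
t 10.03 pos [ 0.4251 -0.3153  0.0818] tool x [-0.969  0.245  0.024] y [-0.024  0.002 -1.   ] z [-0.245 -0.969  0.004] zyaw -104.2 grip 0.0197 F [ 0.25  0.08 -0.09]
q [-0.84   0.621  1.775 -0.024  0.763  0.997]
shift mm [-87.9 -29.7   0.6]
 yaw change -0.8 turn about y 0.014 z-> -105.0 shift if turned first [-87.9 -29.7  -0.6]
 yaw change 179.2 turn about y -3.128 z-> 75.0 shift if turned first [ 87.9 -29.7   0.6]
```

View pics/side4.png

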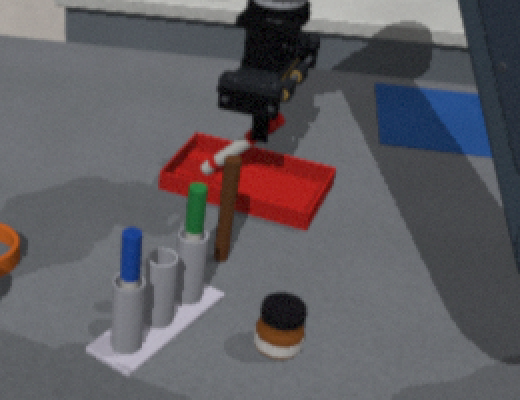

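carry_out([
  [5,5,0,0,0.9],
  [6,6,0,0,0.9],
  [6,7.5,0,0,0.9],
  [6,8.5,0,0,0.9],
  [5,9,0,0,0.9],
  [5,9.5,0,0,0.9],
])

```text
time: 10.82
position: [0.3891, -0.3064, 0.0336]
tool_rot: [-0.079, -0.701, 0.702, 0.096]
ft_force: [-0.1, -0.2, 0.3]
grip_width: 0.0194
```

Run:
```python
from h import *
to((.5109,-.3375,.1094),-105)
p,d=optics.camera("side"); cv2.imwrite("pics/side5.png",cv2.cvtColor(p,cv2.COLOR_RGB2BGR)[60:260,200:460].repeat(2,0).repeat(2,1))
```

```text
t 10.82 pos [ 0.3891 -0.3064  0.0336] tool x [-0.969  0.246  0.024] y [-0.025  0.002 -1.   ] z [-0.246 -0.969  0.004] zyaw -104.2 grip 0.0194 F [-0.09 -0.25  0.33]
q [-0.882  0.685  1.882 -0.032  0.593  0.963]
shift mm [-123.8  -78.9    0.5]
 yaw change -0.8 turn about y 0.014 z-> -105.0 shift if turned first [-123.8  -78.9   -1.2]
 yaw change 179.2 turn about y -3.128 z-> 75.0 shift if turned first [123.8 -78.9   1.2]
```

View pics/side5.png

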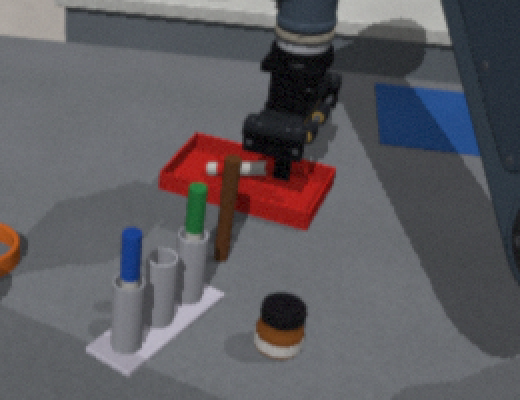

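carry_out([
  [3,8,0,0,0.9],
  [2,8,0,0,0.9],
  [1,7,0,0,0.9],
  [0,1,0,0,0.9],
])

```text
time: 11.38
position: [0.381, -0.3038, 0.0066]
tool_rot: [0.078, 0.702, -0.701, -0.097]
ft_force: [-0.5, 0.5, 0.8]
grip_width: 0.0195
```

Run:
```python
from h import *
to((.5109,-.3375,.008),-105)
```

```text
t 11.38 pos [ 0.381  -0.3038  0.0066] tool x [-0.969  0.246  0.028] y [-0.027  0.005 -1.   ] z [-0.246 -0.969  0.002] zyaw -104.2 grip 0.0195 F [-0.5   0.54  0.79]
q [-0.891  0.735  1.906 -0.036  0.522  0.959]
shift mm [-134.1   -5.1    0.7]
 yaw change -0.8 turn about y 0.013 z-> -105.0 shift if turned first [-134.1   -5.1   -1.1]
 yaw change 179.2 turn about y -3.128 z-> 75.0 shift if turned first [134.1  -5.1   1.1]
```

carry_out([
  [0,0,0,0,0.7],
  [0,0,0,0,0.6],
  [0,0,0,0,0.5],
  [0,0,0,0,0.5],
])

```text
time: 11.88
position: [0.3816, -0.3043, 0.0071]
tool_rot: [0.078, 0.702, -0.701, -0.097]
ft_force: [-0.5, 0.7, -0.1]
grip_width: 0.0414
```

Run:
```python
from h import *
to((.535,.0455,.29),-27.5)
p,d=optics.camera("scene"); cv2.imwrite("pics/scene6.png",cv2.cvtColor(p,cv2.COLOR_RGB2BGR)[50:250,130:390].repeat(2,0).repeat(2,1))
```

```text
t 11.88 pos [ 0.3816 -0.3043  0.0071] tool x [-0.969  0.246  0.026] y [-0.026  0.004 -1.   ] z [-0.246 -0.969  0.003] zyaw -104.2 grip 0.0414 F [-0.45  0.72 -0.05]
q [-0.891  0.734  1.905 -0.036  0.522  0.959]
shift mm [ -55.3 -285.5 -376. ]
 yaw change 76.7 turn about y -1.339 z-> -27.5 shift if turned first [-378.6 -285.5  -32.5]
 yaw change -103.3 turn about y 1.803 z-> 152.5 shift if turned first [ 378.6 -285.5   32.5]
```

View pics/scene6.png

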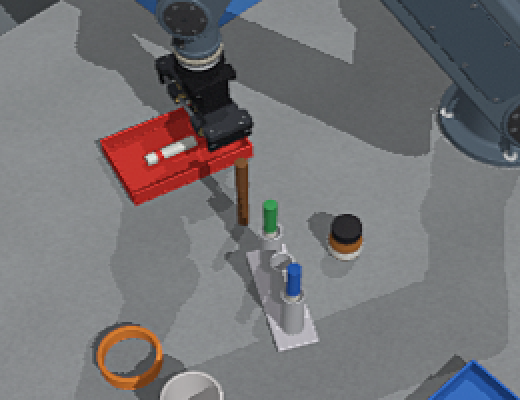

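The red marker lies in the tray, at (172,152) in this crop, with the fingers open around its cap. Going up.

carry_out([
  [0,-20,0,0,0.5],
  [0,-40,0,0,0.5],
  [0,-50,0,0,0.4],
  [0,-50,0,0,0.3],
  [0,-50,0,0,0.3],
  [0,-30,0,0,0.3],
  [0,0,0,0,0.3],
])

```text
time: 12.8
position: [0.3878, -0.305, 0.2547]
tool_rot: [0.078, 0.702, -0.701, -0.097]
ft_force: [-0.7, -0.2, -0.4]
grip_width: 0.0611
```

carry_out([
  [0,0,0,-0.186,0.3],
  [0,0,0,-0.186,0.3],
  [0,0,0,-0.186,0.3],
  [0,0,0,-0.186,0.3],
  [0,0,0,-0.186,0.3],
  [0,0,0,-0.186,0.3],
  [0,0,0,-0.186,0.3],
  [0,0,0,0,0.3],
])

```text
time: 13.8
position: [0.3813, -0.2977, 0.2418]
tool_rot: [-0.368, 0.624, -0.594, 0.351]
ft_force: [-0.4, 1.0, 0.1]
grip_width: 0.0609
```

Run:
```python
from h import *
to((.535,.0455,.23),-27.5)
p,d=optics.camera("scene"); cv2.imwrite("pics/scene7.png",cv2.cvtColor(p,cv2.COLOR_RGB2BGR)[50:250,130:390].repeat(2,0).repeat(2,1))
```

```text
t 13.8 pos [ 0.3813 -0.2977  0.2418] tool x [-0.483 -0.876 -0.   ] y [-0.042  0.024 -0.999] z [ 0.875 -0.483 -0.048] zyaw -28.9 grip 0.0609 F [-0.4   1.    0.08]
q [-0.883  0.333  1.721 -0.02   1.133 -0.37 ]
shift mm [-374.7   13.4  -30.6]
 yaw change 1.4 turn about y -0.024 z-> -27.5 shift if turned first [-375.3   13.4  -21.5]
 yaw change -178.6 turn about y 3.117 z-> 152.5 shift if turned first [375.3  13.4  21.5]
```

View pics/scene7.png

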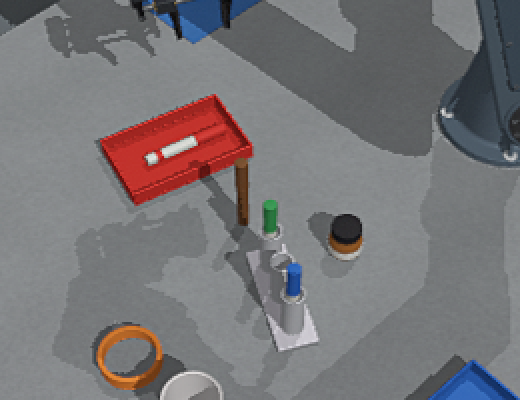

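carry_out([
  [-53,0,-3,-0.024,0.3],
  [-53,0,-3,0,0.3],
  [-53,0,-3,0,0.3],
  [-53,0,-3,0,0.3],
  [-53,0,-3,0,0.3],
  [-53,0,-3,0,0.3],
  [-30,0,-3,0,0.3],
  [0,0,0,0,0.3],
])

```text
time: 14.85
position: [0.5315, 0.027, 0.2378]
tool_rot: [-0.368, 0.626, -0.593, 0.348]
ft_force: [-0.8, -0.9, 0.9]
grip_width: 0.0611
```

Run:
```python
from h import *
to((.535,.0455,.21),-27.5)
```

```text
t 14.85 pos [0.5315 0.027  0.2378] tool x [-0.487 -0.873  0.001] y [-0.047  0.025 -0.999] z [ 0.872 -0.487 -0.053] zyaw -29.2 grip 0.0611 F [-0.82 -0.85  0.91]
q [-0.169  0.403  1.614  0.018  1.174  0.332]
shift mm [-17.9  28.1  -4.5]
 yaw change 1.7 turn about y -0.029 z-> -27.5 shift if turned first [-18.   28.1  -4. ]
 yaw change -178.3 turn about y 3.113 z-> 152.5 shift if turned first [18.  28.1  4. ]
```

carry_out([
  [-18,28,-4,-0.029,0.3],
  [0,42,2,0,0.3],
  [0,42,2,0,0.3],
  [0,6,0,0,0.3],
])

```text
time: 15.35
position: [0.5346, 0.0426, 0.1171]
tool_rot: [-0.374, 0.621, -0.59, 0.355]
ft_force: [0.8, 0.9, -0.1]
grip_width: 0.0611
```

Run:
```python
from h import *
to((.535,.0455,.117),-27.5)
p,d=optics.camera("side"); cv2.imwrite("pics/side8.png",cv2.cvtColor(p,cv2.COLOR_RGB2BGR)[60:260,140:400].repeat(2,0).repeat(2,1))
```

```text
t 15.35 pos [0.5346 0.0426 0.1171] tool x [-0.469 -0.883  0.001] y [-0.046  0.023 -0.999] z [ 0.882 -0.468 -0.051] zyaw -28.0 grip 0.0611 F [ 0.82  0.89 -0.11]
q [-0.139  0.577  1.718  0.021  0.895  0.336]
shift mm [-2.8  0.2 -1. ]
 yaw change 0.5 turn about y -0.008 z-> -27.5 shift if turned first [-2.8  0.2 -0.9]
 yaw change -179.5 turn about y 3.134 z-> 152.5 shift if turned first [2.8 0.2 0.9]
```

View pics/side8.png

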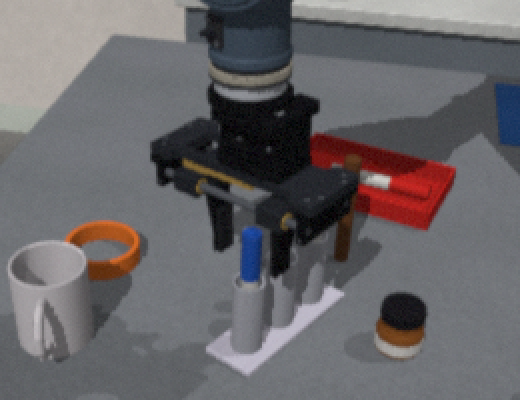

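The side view shows the blue cap (252,255 in the crop) midway between the fingers, and the red marker lying in its tray at (390,183). I'll grip and lift.

carry_out([
  [-2.5,0,-1.5,0,0.6],
  [0,0,0,0,0.9],
  [0,0,0,0,0.9],
  [0,0,0,0,0.9],
  [0,0,0,0,0.9],
], squeeze=6)

```text
time: 16.02
position: [0.5387, 0.0442, 0.123]
tool_rot: [-0.37, 0.619, -0.594, 0.357]
ft_force: [-0.5, -0.9, -0.5]
grip_width: 0.0193
```

Run:
```python
from h import *
to((.535,.0455,.28),-27.5)
```

```text
t 16.02 pos [0.5387 0.0442 0.123 ] tool x [-0.471 -0.882 -0.003] y [-0.034  0.021 -0.999] z [ 0.882 -0.47  -0.04 ] zyaw -28.1 grip 0.0193 F [-0.51 -0.87 -0.52]
q [-0.134  0.568  1.713  0.021  0.898  0.342]
shift mm [   0.2 -156.7  -10.1]
 yaw change 0.6 turn about y -0.01 z-> -27.5 shift if turned first [ 1.000e-01 -1.567e+02 -1.010e+01]
 yaw change -179.4 turn about y 3.132 z-> 152.5 shift if turned first [-1.000e-01 -1.567e+02  1.010e+01]
```

carry_out([
  [0,-25,-1.5,0,0.9],
  [0,-45,-2.5,0,0.9],
  [0,-45,-2.5,0,0.9],
  [0,-35,-2,0,0.9],
  [0,0,0,0,0.9],
])

```text
time: 16.65
position: [0.5356, 0.0453, 0.277]
tool_rot: [-0.371, 0.619, -0.593, 0.357]
ft_force: [-0.5, -0.3, -1.2]
grip_width: 0.02
```

Run:
```python
from h import *
c=np.array([.5085,.3255]); u=np.array([np.cos(np.radians(-1.35)),np.sin(np.radians(-1.35))])
print(c+.072*u)
to((*(c+.072*u),.27),-91.35)
p,d=optics.camera("side"); cv2.imwrite("pics/side9.png",cv2.cvtColor(p,cv2.COLOR_RGB2BGR))
```

```text
[0.58048001 0.3238037 ]
t 16.65 pos [0.5356 0.0453 0.277 ] tool x [-0.47  -0.883 -0.002] y [-0.036  0.021 -0.999] z [ 0.882 -0.47  -0.042] zyaw -28.1 grip 0.02 F [-0.46 -0.29 -1.16]
q [-0.133  0.362  1.56   0.017  1.258  0.351]
shift mm [-266.9   11.3  -91. ]
 yaw change -63.3 turn about y 1.105 z-> -91.4 shift if turned first [ -38.6   11.3 -279.3]
 yaw change 116.7 turn about y -2.037 z-> 88.6 shift if turned first [ 38.6  11.3 279.3]
```

View pics/side9.png

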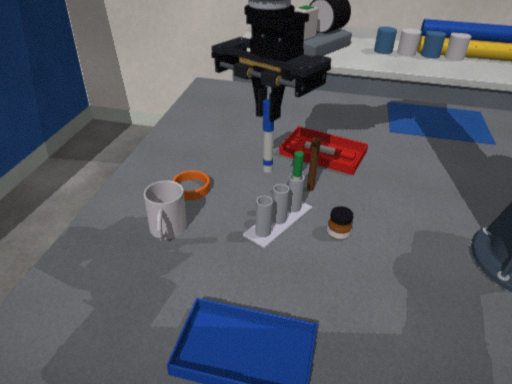

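The side view shows the blue marker hanging vertical at (267,135). Green, the stand, mug, tape, jar and the red marker are undisturbed. I'll turn, then carry it to the blue tray.

carry_out([
  [0,-2,0,0.186,0.9],
  [0,-2,0,0.186,0.9],
  [0,-2,0,0.186,0.9],
  [0,-2,0,0.186,0.9],
  [0,-2,0,0.186,0.9],
  [0,-2,0,0.175,0.9],
])

```text
time: 17.45
position: [0.5272, 0.046, 0.2756]
tool_rot: [-0.008, 0.715, -0.698, -0.038]
ft_force: [-0.7, 0.0, -1.4]
grip_width: 0.0196
```

Run:
```python
from h import *
to((.5805,.3238,.26),-91.35)
```

```text
t 17.45 pos [0.5272 0.046  0.2756] tool x [-0.997  0.041  0.066] y [-0.065  0.025 -0.998] z [-0.043 -0.999 -0.022] zyaw -92.4 grip 0.0196 F [-0.65  0.03 -1.41]
q [-0.134  0.364  1.562  0.017  1.283  1.474]
shift mm [ -42.7   19.  -279.4]
 yaw change 1.1 turn about y -0.019 z-> -91.4 shift if turned first [ -48.1   19.  -278.5]
 yaw change -178.9 turn about y 3.122 z-> 88.6 shift if turned first [ 48.1  19.  278.5]
```

Run:
```python
from h import *
to((.4435,.327,.26),-91.35)
```

```text
t 17.45 pos [0.5272 0.046  0.2756] tool x [-0.997  0.041  0.066] y [-0.065  0.025 -0.998] z [-0.043 -0.999 -0.022] zyaw -92.4 grip 0.0196 F [-0.65  0.03 -1.41]
q [-0.134  0.364  1.562  0.017  1.283  1.474]
shift mm [  94.    27.9 -276.8]
 yaw change 1.1 turn about y -0.019 z-> -91.4 shift if turned first [  88.7   27.9 -278.5]
 yaw change -178.9 turn about y 3.122 z-> 88.6 shift if turned first [-88.7  27.9 278.5]
```

carry_out([
  [15,2,-46,-0.019,0.9],
  [15,3,-46,0,0.9],
  [15,3,-46,0,0.9],
  [15,3,-46,0,0.9],
  [14,3,-46,0,0.9],
  [12,3,-40,0,0.9],
  [0,0,0,0,0.9],
])

```text
time: 18.32
position: [0.4391, 0.3236, 0.2559]
tool_rot: [-0.022, 0.712, -0.7, -0.042]
ft_force: [-0.4, -0.7, -0.3]
grip_width: 0.0197
```

Run:
```python
from h import *
to((.4435,.327,.165),-91.35)
```

```text
t 18.32 pos [0.4391 0.3236 0.2559] tool x [-0.995  0.027  0.091] y [-0.091  0.018 -0.996] z [-0.029 -0.999 -0.016] zyaw -91.7 grip 0.0197 F [-0.37 -0.66 -0.33]
q [0.4   0.409 1.548 0.055 1.261 1.98 ]
shift mm [-12.6  90.2  -2.1]
 yaw change 0.3 turn about y -0.005 z-> -91.4 shift if turned first [-12.6  90.2  -2. ]
 yaw change -179.7 turn about y 3.136 z-> 88.6 shift if turned first [12.6 90.2  2. ]
```

carry_out([
  [-5,25,-2,0,0.9],
  [-5,30,0,0,0.9],
  [-5,25,0,0,0.9],
  [0,0,0,0,0.9],
])

```text
time: 18.82
position: [0.4447, 0.3222, 0.1679]
tool_rot: [-0.025, 0.71, -0.702, -0.045]
ft_force: [-0.0, -0.8, 0.4]
grip_width: 0.0199
```

Run:
```python
from h import *
to((.4465,.327,.120),-91.35)
p,d=optics.camera("side"); cv2.imwrite("pics/side10.png",cv2.cvtColor(p,cv2.COLOR_RGB2BGR))
p,d=optics.camera("scene"); cv2.imwrite("pics/scene10.png",cv2.cvtColor(p,cv2.COLOR_RGB2BGR)[150:350,220:480].repeat(2,0).repeat(2,1))
```

```text
t 18.82 pos [0.4447 0.3222 0.1679] tool x [-0.995  0.028  0.099] y [-0.099  0.012 -0.995] z [-0.029 -1.    -0.009] zyaw -91.7 grip 0.0199 F [-0.03 -0.78  0.35]
q [0.395 0.528 1.624 0.056 1.078 1.967]
shift mm [-6.4 47.6 -4.5]
 yaw change 0.3 turn about y -0.006 z-> -91.4 shift if turned first [-6.4 47.6 -4.4]
 yaw change -179.7 turn about y 3.136 z-> 88.6 shift if turned first [ 6.4 47.6  4.4]
```

View pics/side10.png

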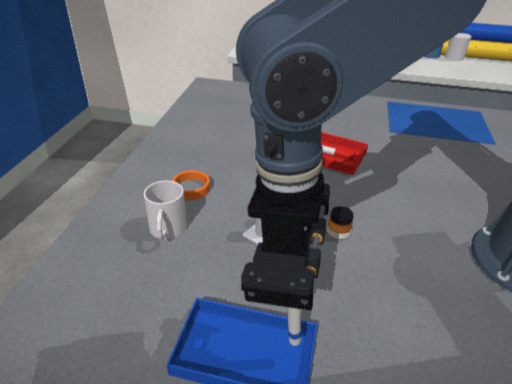

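View pics/scene10.png

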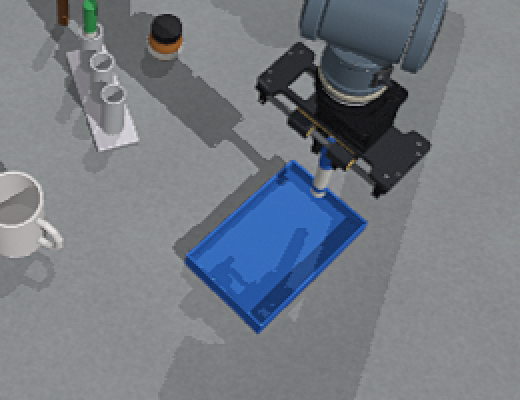

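carry_out([
  [-3,25,-4,0,0.9],
  [-2,18,0,0,0.9],
  [-1,6,0,0,0.9],
])

```text
time: 19.3
position: [0.4514, 0.3282, 0.1241]
tool_rot: [-0.02, 0.712, -0.701, -0.041]
ft_force: [0.1, -0.2, -0.6]
grip_width: 0.0196
```

carry_out([
  [0,4,0,0,0.9],
  [0,2,0,0,0.9],
], squeeze=4)

```text
time: 19.55
position: [0.452, 0.3285, 0.1195]
tool_rot: [-0.019, 0.713, -0.7, -0.04]
ft_force: [0.2, 0.3, -0.0]
grip_width: 0.0197
```

Run:
```python
from h import *
to((.4465,.327,.115),-91.35)
```

```text
t 19.55 pos [0.452  0.3285 0.1195] tool x [-0.996  0.029  0.083] y [-0.083  0.019 -0.996] z [-0.031 -0.999 -0.016] zyaw -91.8 grip 0.0197 F [ 0.24  0.29 -0.04]
q [0.401 0.601 1.65  0.061 0.96  1.965]
shift mm [5.1 4.9 1.7]
 yaw change 0.4 turn about y -0.007 z-> -91.4 shift if turned first [5.1 4.9 1.7]
 yaw change -179.6 turn about y 3.135 z-> 88.6 shift if turned first [-5.1  4.9 -1.7]
```

carry_out([
  [0,3.5,0,0,0.9],
  [0,2.5,0,0,0.9],
  [0,2,0,0,0.9],
], squeeze=4)

```text
time: 19.92
position: [0.453, 0.3294, 0.1134]
tool_rot: [-0.017, 0.713, -0.699, -0.038]
ft_force: [0.5, -0.1, 6.9]
grip_width: 0.0199
```

Run:
```python
from h import *
to((.4465,.327,.115),-91.35)
```

```text
t 19.93 pos [0.453  0.3294 0.1134] tool x [-0.996  0.029  0.079] y [-0.078  0.021 -0.997] z [-0.03  -0.999 -0.019] zyaw -91.7 grip 0.0199 F [ 0.55 -0.08  6.9 ]
q [0.401 0.61  1.654 0.062 0.942 1.964]
shift mm [ 6.5 -1.1  2.6]
 yaw change 0.4 turn about y -0.007 z-> -91.4 shift if turned first [ 6.5 -1.1  2.5]
 yaw change -179.6 turn about y 3.135 z-> 88.6 shift if turned first [-6.5 -1.1 -2.5]
```

carry_out([
  [-8.4,0.2,0,0,0.9],
  [-8.4,0.3,0,0,0.9],
  [-9,1.3,0,0,0.9],
  [-9,1.5,0,0,0.9],
], squeeze=3)

```text
time: 20.42
position: [0.4894, 0.3285, 0.1072]
tool_rot: [-0.017, 0.713, -0.7, -0.038]
ft_force: [-0.1, 0.8, 0.5]
grip_width: 0.02
```

Run:
```python
from h import *
to((.453,.3294,.1134),-91.35)
p,d=optics.camera("scene"); cv2.imwrite("pics/scene11.png",cv2.cvtColor(p,cv2.COLOR_RGB2BGR)[150:350,220:480].repeat(2,0).repeat(2,1))
```

```text
t 20.43 pos [0.4894 0.3285 0.1072] tool x [-0.997  0.028  0.078] y [-0.078  0.021 -0.997] z [-0.03  -0.999 -0.018] zyaw -91.7 grip 0.02 F [-0.07  0.78  0.49]
q [0.376 0.651 1.58  0.058 0.976 1.942]
shift mm [36.8 -3.4  0. ]
 yaw change 0.4 turn about y -0.006 z-> -91.4 shift if turned first [36.8 -3.4 -0.2]
 yaw change -179.6 turn about y 3.135 z-> 88.6 shift if turned first [-36.8  -3.4   0.2]
```

View pics/scene11.png

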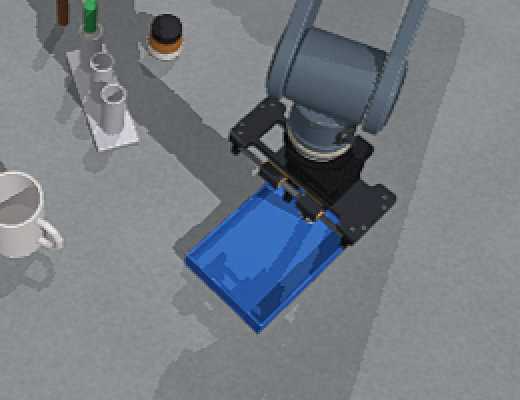

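carry_out([
  [-7.5,2,0,0,0.9],
  [-7.5,2.3,0,0,0.9],
  [-8.2,3.4,0,0,0.9],
  [-8.2,3.7,0,0,0.9],
  [-7.6,4.6,0,0,0.9],
  [-7.6,4.9,0,0,0.9],
])

```text
time: 21.22
position: [0.5382, 0.3273, 0.0802]
tool_rot: [-0.017, 0.713, -0.7, -0.038]
ft_force: [0.1, -0.5, -1.5]
grip_width: 0.0199
```

Run:
```python
from h import *
to((.453,.3294,.1134),-91.35)
p,d=optics.camera("side"); cv2.imwrite("pics/side12.png",cv2.cvtColor(p,cv2.COLOR_RGB2BGR)[184:384,120:380].repeat(2,0).repeat(2,1))
```

```text
t 21.23 pos [0.5382 0.3273 0.0802] tool x [-0.996  0.029  0.078] y [-0.078  0.021 -0.997] z [-0.031 -0.999 -0.018] zyaw -91.8 grip 0.0199 F [ 0.1  -0.49 -1.49]
q [0.347 0.733 1.483 0.055 0.993 1.916]
shift mm [ 87.6 -26.4  -0.1]
 yaw change 0.4 turn about y -0.007 z-> -91.4 shift if turned first [ 87.6 -26.4  -0.7]
 yaw change -179.6 turn about y 3.135 z-> 88.6 shift if turned first [-87.6 -26.4   0.7]
```

View pics/side12.png

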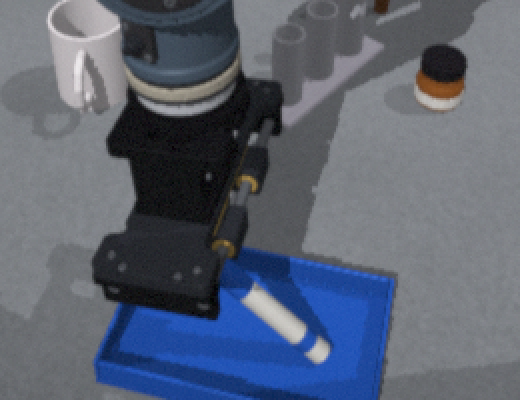

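The side view shows the blue marker at about 45°. Its foot rests on the tray floor at (317,350) in the crop and its cap is in the jaws. I'll continue down.

carry_out([
  [-4.9,4.4,0,0,0.9],
  [-5,4.6,0,0,0.9],
  [-6,6.6,0,0,0.9],
  [-6,7,0,0,0.9],
  [-6.1,9,0,0,0.9],
  [-6.2,9.5,0,0,0.9],
])

```text
time: 22.02
position: [0.5719, 0.3271, 0.0332]
tool_rot: [-0.017, 0.713, -0.7, -0.038]
ft_force: [-0.0, -0.4, -0.6]
grip_width: 0.0194
```

Run:
```python
from h import *
to((.453,.3294,.1134),-91.35)
p,d=optics.camera("side"); cv2.imwrite("pics/side13.png",cv2.cvtColor(p,cv2.COLOR_RGB2BGR)[184:384,120:380].repeat(2,0).repeat(2,1))
```

```text
t 22.02 pos [0.5719 0.3271 0.0332] tool x [-0.997  0.029  0.078] y [-0.077  0.021 -0.997] z [-0.031 -0.999 -0.019] zyaw -91.8 grip 0.0194 F [-0.01 -0.36 -0.57]
q [0.329 0.828 1.419 0.054 0.961 1.897]
shift mm [124.8 -70.8  -0.2]
 yaw change 0.4 turn about y -0.007 z-> -91.4 shift if turned first [124.8 -70.8  -1.1]
 yaw change -179.6 turn about y 3.134 z-> 88.6 shift if turned first [-124.8  -70.8    1.1]
```

View pics/side13.png

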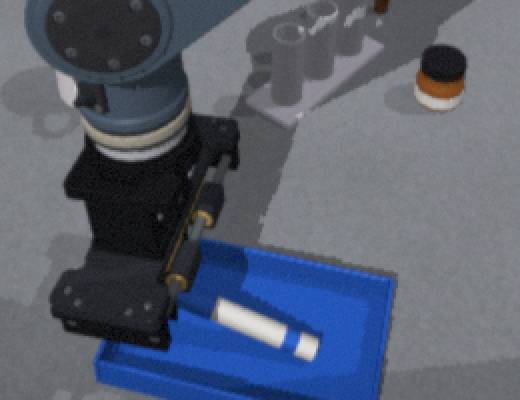

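carry_out([
  [-3.5,8,0,0,0.9],
  [-2.5,8,0,0,0.9],
  [-1.5,6,0,0,0.9],
  [0,1,0,0,0.9],
])

```text
time: 22.58
position: [0.5782, 0.3269, 0.006]
tool_rot: [-0.017, 0.713, -0.7, -0.039]
ft_force: [-0.1, 0.1, 0.4]
grip_width: 0.0196
```

Run:
```python
from h import *
to((.453,.3294,.008),-91.35)
```

```text
t 22.57 pos [0.5782 0.3269 0.006 ] tool x [-0.996  0.03   0.079] y [-0.078  0.02  -0.997] z [-0.031 -0.999 -0.018] zyaw -91.8 grip 0.0196 F [-0.08  0.13  0.43]
q [0.326 0.872 1.408 0.055 0.929 1.893]
shift mm [125.    7.8   1.4]
 yaw change 0.4 turn about y -0.008 z-> -91.4 shift if turned first [125.    7.8   0.4]
 yaw change -179.6 turn about y 3.134 z-> 88.6 shift if turned first [-125.     7.8   -0.4]
```

Release by opening partway, then rise straight up.

carry_out([
  [0,0,0,0,0.7],
  [0,0,0,0,0.6],
  [0,0,0,0,0.5],
  [0,0,0,0,0.5],
])

```text
time: 23.08
position: [0.5785, 0.3272, 0.007]
tool_rot: [-0.017, 0.713, -0.7, -0.038]
ft_force: [-0.9, -0.1, -0.5]
grip_width: 0.0416
```

carry_out([
  [-1.5,-20,0,0,0.5],
  [-3,-40,0,0,0.5],
  [-4,-50,0,0,0.5],
  [-4,-50,0,0,0.5],
  [-4,-50,0,0,0.5],
  [0,0,0,0,0.5],
])

```text
time: 23.82
position: [0.6143, 0.3225, 0.2298]
tool_rot: [-0.014, 0.714, -0.699, -0.035]
ft_force: [0.4, -0.6, -0.0]
grip_width: 0.0435
```

Run:
```python
from h import *
to((.4,.45,.25),-91.35)
for n in ("side","scene"):
    p,d=optics.camera(n); cv2.imwrite(f"pics/{n}14.png",cv2.cvtColor(p,cv2.COLOR_RGB2BGR)); np.save(f"pics/{n}14.npy",d)
```

```text
t 23.82 pos [0.6143 0.3225 0.2298] tool x [-0.997  0.029  0.07 ] y [-0.069  0.023 -0.997] z [-0.031 -0.999 -0.021] zyaw -91.8 grip 0.0435 F [ 0.38 -0.62 -0.02]
q [0.304 0.641 1.19  0.043 1.37  1.895]
shift mm [ 218.8   -2.5 -121.2]
 yaw change 0.4 turn about y -0.007 z-> -91.4 shift if turned first [ 217.9   -2.5 -122.8]
 yaw change -179.6 turn about y 3.134 z-> 88.6 shift if turned first [-217.9   -2.5  122.8]
```

View pics/side14.png

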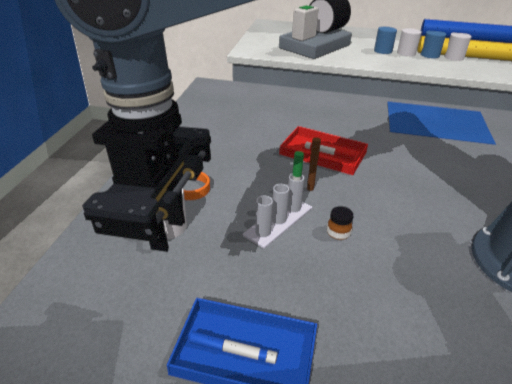

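View pics/scene14.png

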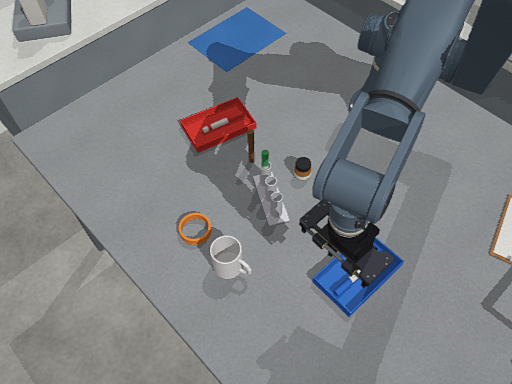

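Both markers lie flat in their trays: blue at (235,348) and red at (320,148) in the side view. Green is still standing and the bystanders are in place. I'll check with numbers before handing in.

Run:
```python
from h import *
for n in ("side","scene"):
    d=np.load(f"pics/{n}14.npy"); p=cv2.cvtColor(cv2.imread(f"pics/{n}14.png"),cv2.COLOR_BGR2RGB)
    d0=np.load(f"pics/{n}0.npy"); W=world(d,optics.get_calibration(n)); W0=world(d0,optics.get_calibration(n))
    hsv=cv2.cvtColor(p,cv2.COLOR_RGB2HSV)
    for k,c,a in (("red",(.4385,-.316),-15),("blue",(.5085,.3255),-1.35)):
        u=np.array([np.cos(np.radians(a)),np.sin(np.radians(a))]); v=np.array([-u[1],u[0]])
        L=np.stack([(W[...,:2]-c)@u,(W[...,:2]-c)@v,W[...,2]],-1)
        for nm,m in (("barrel",(hsv[...,1]<90)&(hsv[...,2]>110)),("raised",L[...,2]>.013)):
            m=m&(abs(L[...,0])<.095)&(abs(L[...,1])<.055)&(d>0)&(L[...,2]<.05)
            q=L[m]
            if len(q)>5: print(n,k,nm,len(q),np.percentile(q,[3,50,97],axis=0).round(3).tolist())
    # changes in depth region of stand/jar/tape
    m=hsvmask(p,(50,120,30),(75,255,255))&(d>0); q=W[m]; q=q[np.hypot(*(q[:,:2]-(.484,-.053)).T)<.05]; q=q[q[:,2]>.102]
    print(n,"green",np.percentile(q,[3,50,97],axis=0).round(3).tolist())
    m=hsvmask(cv2.cvtColor(cv2.imread(f"pics/{n}0.png"),cv2.COLOR_BGR2RGB),(50,120,30),(75,255,255))&(d0>0); q=W0[m]; q=q[np.hypot(*(q[:,:2]-(.484,-.053)).T)<.05]; q=q[q[:,2]>.102]
    print(n,"green before",np.percentile(q,[3,50,97],axis=0).round(3).tolist())
    for o in ("stand","mug","tape","jar"):
        print(n,o,[(round(r["p"],2),(np.array(r["box"])*[512,384,512,384]).round().tolist()) for r in optics.boxes_of(n,o)[:2]])
```

```text
side red barrel 74 [[-0.03, -0.004, 0.015], [-0.007, 0.003, 0.02], [0.05, 0.008, 0.024]]
side red raised 230 [[-0.085, -0.005, 0.013], [-0.036, 0.004, 0.021], [0.049, 0.009, 0.025]]
side blue barrel 582 [[-0.049, -0.002, 0.004], [-0.003, 0.008, 0.02], [0.032, 0.012, 0.024]]
side blue raised 1030 [[-0.046, -0.003, 0.014], [0.021, 0.007, 0.021], [0.085, 0.013, 0.025]]
side green [[0.475, -0.052, 0.104], [0.483, -0.045, 0.13], [0.492, -0.041, 0.153]]
side green before [[0.476, -0.053, 0.105], [0.484, -0.045, 0.132], [0.492, -0.042, 0.153]]
side stand [(0.96, [241.0, 174.0, 72.0, 69.0])]
side mug [(0.9, [164.0, 205.0, 24.0, 33.0])]
side tape [(0.89, [186.0, 172.0, 25.0, 29.0])]
side jar [(0.91, [326.0, 204.0, 30.0, 33.0])]
scene red barrel 125 [[-0.031, -0.007, 0.008], [0.004, 0.001, 0.019], [0.052, 0.008, 0.024]]
scene red raised 216 [[-0.081, -0.009, 0.014], [-0.019, 0.001, 0.02], [0.049, 0.009, 0.026]]
scene blue barrel 43 [[0.001, -0.003, 0.001], [0.024, 0.005, 0.021], [0.033, 0.01, 0.026]]
scene blue raised 196 [[0.015, -0.007, 0.015], [0.057, 0.003, 0.021], [0.089, 0.011, 0.026]]
scene green [[0.479, -0.058, 0.104], [0.489, -0.048, 0.14], [0.495, -0.043, 0.155]]
scene green before [[0.478, -0.059, 0.104], [0.488, -0.048, 0.14], [0.495, -0.043, 0.152]]
scene stand [(0.57, [252.0, 164.0, 36.0, 61.0])]
scene mug [(0.87, [210.0, 236.0, 39.0, 43.0]), (0.64, [313.0, 238.0, 91.0, 77.0])]
scene tape [(0.85, [178.0, 214.0, 31.0, 31.0])]
scene jar [(0.53, [292.0, 160.0, 18.0, 20.0])]
```

Run:
```python
from h import *
print(robot.hand_in())
```

```text
the job is handed in; nothing more can be done
None
```

I handed the job in at about 24 s of the 64 s allowed. The red and blue markers each lie flat on the floor of the tray of their own colour. No verdict was reported.

**How:** The tool could only turn about its own finger axis. So I gripped each marker by the cap, lifted it out and set its foot on the tray floor. I then tipped it over with a light 3 N grip, lowered it to almost level and released it. By geometry, the cap end dropped about 1 cm at release.

**Last checks:**
- **Red and blue markers:** Depth readings from the side and scene cameras put both tops 22–26 mm above the bench along their length, with both markers near the tray centres. That fits lying flat. I read level and rest from the pictures and did not measure speed.
- **Green marker and bystanders:** Green was within about 2 mm of its start and still standing. The jar, mug, tape and stand looked the same as at the start. In the side view the arm partly hid the mug and tape, so I judged those two from the scene view.
- **Robot:** The gripper was empty and about 0.23 m up, clear of everything.

**What did not go as planned:**
- **Tool tilt:** The tool drifted up to 6° from vertical during the job. I allowed for this by tipping the blue marker the other way.
- **False detections:** The detection network reported the brown look-alike as the green marker, and gave false hits for the jar, the blue marker and the mug. I dismissed these by checking the pictures.

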